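# Overhang the bus floor plate for punching out its rivets

## Task

The three old rivets in the toy bus's blue floor plate are to be punched out over the chute: push the plate flat along the pine shelf until it lies flush along the wooden fence and its rivet end sticks out 30 mm over the shelf's edge, with the white line right above the edge. Only push it with the fingers, never lift or tip it, and leave the bus, the monkey, the battery housing, the punches and the tray standing as they are.

Things in the scene. Friction and masses are not known exactly. Their poses are not given: they have to be found in the camera images.
- shelf: Fixed pine shelf standing on the bench: 380 mm along its x, 540 mm along its y, board top 120 mm above the bench (the shelf stands somewhere else and turned a little each time). Origin on the bench under its centre; z up, +x away from the robot, +y to the robot's left. A wooden chute hangs below its -y edge (its side walls stay at least 10 mm below the board's top face) and leads down to the oak tray.
- shelf_edge (a point): Point on the top rim of the shelf's straight -y edge, 25 mm to +x of the shelf's middle; the edge runs along the shelf's x. Beyond it (towards -y) is open air above the chute. Same axes as the shelf.
- fence_face (a point): Point at the foot of the batten fence, on its face that looks to the shelf's -x, level with the board's top. The fence is a straight fixed strip along the shelf's y, 14 mm high, 20 mm wide and 320 mm long, from the chute edge (160 mm to -y of this point) to 160 mm to +y of this point; the free working area lies on its -x side. Same axes as the shelf.
- plate: Loose floor plate of the toy bus, flat pressed tin, blue: 90 mm along its x, 150 mm along its y, 5 mm thick, about 60 to 110 g, lying flat on the shelf and free to slide. Origin: centre of its underside. At the start its -y end (three copper rivet heads in a row, white line across) points roughly at the chute edge, within about 20 degrees, and it lies wholly on the board, clear of the fence.
- plate_line (a point): Middle of the white line across the plate (on the underside below it): 30 mm in from the rivet end and parallel to it. Same axes as the plate.
- plate_side (a point): Middle of the plate's long +x side (45 mm from its centre), at its underside: the side that goes against the fence. Same axes as the plate.
- bus: Bystander. Yellow tin bus shell, upright, 170 mm along its x, 98 mm along its y, 90 mm high, standing on the shelf's +y end, left or right there. Origin: centre of its underside.
- monkey: Bystander. Painted tin monkey drummer with cap and drum on a green stand, about 70 x 62 mm and 103 mm high, standing on the shelf's +y end beside the bus. Origin: centre of its underside.
- housing: Bystander. Open black bakelite battery housing, 46 mm along its x, 74 mm along its y, 28 mm high, lying on the shelf behind the fence. Origin: centre of its underside.
- punch1: Bystander. Turned copper rivet punch standing upright on its 19 mm wide butt on the shelf behind the fence, near the chute edge; 94 mm tall, shank 16 mm, working tip 4 mm thick pointing up. Origin: centre of its underside.
- punch2: Bystander. Turned copper rivet punch standing upright on its 19 mm wide butt on the shelf behind the fence, near the chute edge; 94 mm tall, shank 16 mm, working tip 6 mm thick pointing up. Origin: centre of its underside.
- punch3: Bystander. Turned copper rivet punch standing upright on its 19 mm wide butt on the shelf behind the fence, near the chute edge; 94 mm tall, shank 16 mm, working tip 8 mm thick pointing up. Origin: centre of its underside.
- tray: Bystander. Small oak tray, 150 mm along its x, 110 mm along its y, 26 mm high, on the bench under the foot of the chute. Origin: centre of its underside.
There are look-alikes about, which are no part of the job. What is meant by the plate is not red or turquoise, and is the smaller of those in its own colour.

How it is judged:
By the outcome, as a careful person would: the job done as asked, in the order asked, and still so for the second after the job is handed in, with the robot touching nothing.
It also fails if it takes over 54 s, if anything falls off the work surface, if the arm or the gripper's body presses on something with over 40 N, if the wrist force passes 120 N, or if a joint passes its speed limit or range.

## Robot

A 6-joint arm with a two-finger parallel gripper is mounted at the origin on the work surface. World frame = base frame: x ahead of the robot, y to its left, z up, the work surface at z = 0. Lengths are in m, angles in rad, forces in N, time in s.
With the tool pointing down it reaches from about 0.35 to 0.85 m from the base axis. Payload 8.1 kg.
Tool frame: the origin (TCP) lies at the very end of the fingers, on their centre line; the grasp point (between the pads) lies 19 mm behind it; z points along the fingers, y is the direction in which the jaws open and shut (so a half turn about z gives the same grasp; the last joint's range is limited). The gripper opens to 93 mm and grips with 3 to 60 N. Pads are 15 mm wide; open, the fingers measure 128 mm over their backs; the gripper's body (75 mm by 188 mm) begins 65 mm behind the grasp point.
Start: joints at [-1.303, 0.13, 1.488, -0, 1.523, -0.085], TCP at [0.207, -0.563, 0.219] pointing down, gripper open.
Joint ranges: [-2.96, 2.96], [-0.89, 2.26], [0.02, 2.5], [-1.34, 4.48], [0, 2.73], [-2.66, 2.66]. Speed limits (rad/s): [2.39, 2.39, 2.79, 3.14, 3.14, 3.14].

## Interface

Orientations are given as a rotation vector (axis times angle).
In Python, from plant import * gives the robot as it stands.
- The arm moves only by the tool apply_moves, never from a script. Its argument "commands" is one flat list of numbers, 7 for each row, row after row: the shift along the world's x, y, z in cm, then the turn, a rotation vector about the world's x, y, z in rad, then the finger opening in cm, from 0 to 9.3. A call has 1 to 8 rows; each row shifts and turns the pose as measured when the row begins; what a row does not reach is not made up. A row lasts 1/8 s, in which the tool goes at most 62.5 mm and 10.7 degrees, less where a joint would pass 70% of its speed; a pose out of reach is approached as far as the arm can. A call with a gripper value outside its range is refused whole. The fingers move at their own pace and stop on an object; "squeeze" is the grip in N (left out, the last holds). Time passes only in rows, so rows that do not move let the fingers close. It gives the time, the measured TCP pose, the force and the opening at its end, in the units of the state.
- read_state(): the state, without advancing time (a new reading comes with each control period).
- read_camera(name): name is "side" or "top"; returns (picture, depth): 384x512x3 uint8, blue, green, red; 384x512 float32, m along the optical axis (not along the pixel's ray), 0 where there is no reading.
- camera_model(name): a dict with "intrinsics" (3x3 intrinsics, pixels), "dist_coeffs" ([k1, k2, p1, p2, k3] as OpenCV has them; the pictures are not rectified), "R" (3x3) and "t" (3): a world point X has camera coordinates R X + t. Camera axes: x right, y down, z forward; pixel columns grow to the right and rows downward; lengths in m; the calibration is good to about 2 mm. A picture is of the moment at which its call begins. camera_model takes no time and is no camera call.
- close_job(): hands the job in, once; it reports no verdict.
Trained networks look in the newest picture that a camera, given by its name, has taken for a name from the list of things; names that differ only in an ending like _2 or _b are one class to them, and where a whole thing is asked for, a point or a joint stands for the part that bears it (a point fixed in the world has none). Each returns a list of dicts, best first, with "conf" (0 to 1); they miss things now and then, are a little off and sometimes report something else, mostly with a low value. They report only what shows in the picture. A call takes as long as a camera call. They do not tell look-alikes from the thing itself.
- find_in(query, camera): "point" ([x, y, z] in m, in the coordinates of the camera as it stood for that picture, good to about 4 mm: the middle of the surface that is visible of it).
- cut_out(query, camera): "mask" (384x512 bool, what is visible of it).
- spot_point(query, camera): "point" ([x, y, z] in m, in the coordinates of the camera as it stood for that picture, good to about 4 mm: a listed point, or the origin of a listed thing).
The state is a dict: "t": time; "q": joint angles; "dq": joint speeds; "joint_torque": joint torques, N m; "tool_pos": TCP position; "orientation": TCP orientation; "force": force on the tool from outside, world axes, zero at the start; "wrist_torque": the same for the moment, N m; "opening": finger opening in m.
Only numpy, scipy, OpenCV 4.12 (cv2) and the standard library are available. Lean on these libraries where they do the work, as an engineer would, in place of code of your own. Each camera call takes 0.05 s, during which the arm holds its last target. There are 200 camera calls.

## Working session

There is one attempt and no reset: what is moved stays moved. The work goes in short steps, Python scripts to look and compute and a tool call to move; the robot and the scene stay as the last step left them, time stands still between calls to the robot, and variables do not carry over. Pictures are saved under pics/ and viewed, about 8 in all and at most 12, crops included, and the job is handed in when it is done.

Besides the shell and the picture viewer there is one more tool, called after "Request:" as a command line: name --argument value ..., lists and objects as JSON in quotes. apply_moves: Moves the arm, as the interface text tells. Its arguments: {"type":"object","properties":{"commands":{"type":"array"},"squeeze":{"type":"number"}},"required":["commands"]}

```bash
mkdir -p pics; cat > h.py <<'E'
from plant import *
import numpy as np, cv2
def world(p,cam):
    m=camera_model(cam); return np.array(m["R"]).T@(np.array(p)-np.array(m["t"]))
def pix2plane(uv,cam,z):
    m=camera_model(cam);R=np.array(m["R"]);t=np.array(m["t"])
    n=cv2.undistortPoints(np.array(uv,float).reshape(-1,1,2),np.array(m["intrinsics"]),np.array(m["dist_coeffs"])).reshape(-1,2)
    d=np.c_[n,np.ones(len(n))]@R; c=-R.T@t
    return c+d*((z-c[2])/d[:,2])[:,None]
def proj(X,cam):
    m=camera_model(cam);return cv2.projectPoints(np.array(X,float).reshape(-1,1,3),cv2.Rodrigues(np.array(m["R"]))[0],np.array(m["t"]),np.array(m["intrinsics"]),np.array(m["dist_coeffs"]))[0].reshape(-1,2)
E
python3 - <<'E'
from h import *
for c in("top","side"):
    im,d=read_camera(c);cv2.imwrite(f"pics/{c}0.png",im);np.save(f"{c}d.npy",d)
    m=camera_model(c);print(c,-np.array(m["R"]).T@m["t"])
    for q in("shelf_edge","fence_face","plate","plate_line","plate_side","shelf"):
        print(q,[(np.round(world(r["point"],c),4).tolist(),round(r["conf"],2)) for r in spot_point(q,c)])
s=read_state();print(s["t"],s["tool_pos"],s["orientation"])
E
```

```text
top [0.33056575 0.03570551 1.31884212]
shelf_edge [([0.5713, -0.237, 0.122], 0.81), ([0.4695, 0.2448, 0.123], 0.7)]
fence_face [([0.6956, -0.2141, 0.1202], 0.31)]
plate [([0.5215, -0.0229, 0.123], 0.86), ([0.2506, 0.2593, 0.0022], 0.7), ([0.2178, -0.2631, 0.0017], 0.63), ([0.6622, -0.2124, 0.1216], 0.5)]
plate_line [([0.2125, 0.2873, 0.003], 0.77), ([0.1622, -0.2909, 0.0032], 0.76), ([0.4606, 0.4734, 0.0017], 0.74), ([0.5318, -0.0681, 0.1233], 0.73)]
plate_side [([0.2243, 0.2244, -0.0003], 0.71), ([0.2448, -0.3175, 0.0015], 0.7), ([0.5653, -0.0149, 0.1223], 0.67)]
shelf [([0.569, -0.2399, 0.1212], 0.71)]
side [ 0.40366629 -1.11825004  0.80649495]
shelf_edge [([0.5711, -0.2346, 0.1201], 0.6)]
fence_face [([0.6187, -0.0745, 0.1178], 0.63)]
plate [([0.5226, -0.0271, 0.1198], 0.98), ([0.2091, -0.2652, 0.0005], 0.95), ([0.4003, 0.4526, 0.0011], 0.58)]
plate_line [([0.212, 0.2882, -0.0009], 0.77), ([0.1615, -0.2883, -0.0013], 0.75), ([0.527, -0.0693, 0.1175], 0.57)]
plate_side [([0.5602, -0.0161, 0.12], 0.92), ([0.2171, 0.2257, 0.0018], 0.8), ([0.2423, -0.319, -0.0023], 0.59), ([0.3846, 0.5141, 0.0033], 0.59)]
shelf [([0.5271, -0.0685, 0.1173], 0.24)]
0.7 [ 0.2073275  -0.56302589  0.21864682] [-3.09282091e+00 -5.51267640e-01 -1.20614632e-05]
```

View pics/top0.png

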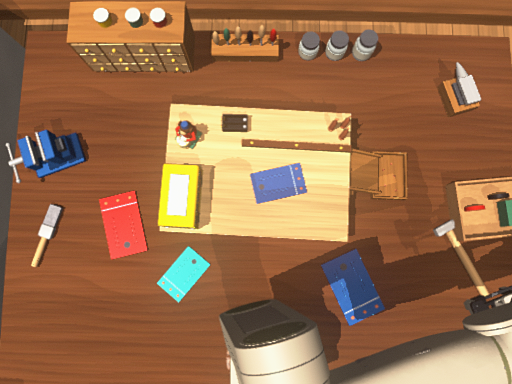

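View pics/side0.png

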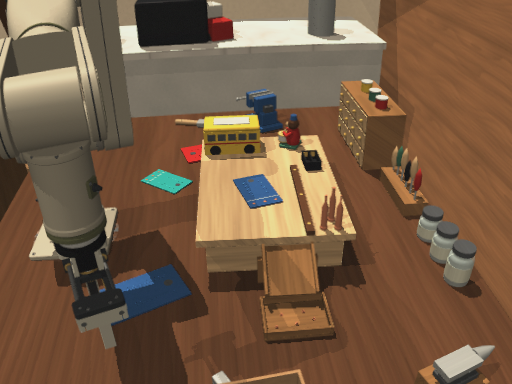

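The top view shows the small blue plate on the shelf at about (278,183), its rivet end to the right. The fence runs from (243,142) to (350,148) and the chute edge is at column ~350. The big blue plate on the bench at (352,287) is the look-alike.

```bash
cat >> h.py <<'E'
def plate_rect(cam,im=None):
    if im is None: im,_=read_camera(cam)
    ms=[r for r in cut_out("plate",cam)]
    best=None
    b,g,r=[im[...,i].astype(int) for i in range(3)]
    m=((b>g+25)&(b>r+50)&(g<150)).astype(np.uint8)
    n,l,st,ce=cv2.connectedComponentsWithStats(cv2.morphologyEx(m,cv2.MORPH_CLOSE,np.ones((5,5))))
    out=[]
    for i in range(1,n):
        if st[i,4]<300: continue
        cs=max(cv2.findContours((l==i).astype(np.uint8),cv2.RETR_EXTERNAL,cv2.CHAIN_APPROX_NONE)[0],key=len).reshape(-1,2)
        w=pix2plane(cs,cam,.125)
        c,sz,a=cv2.minAreaRect((w[:,:2]*1000).astype(np.float32))
        out.append((st[i,:5].tolist(),np.round(c,1),np.round(sz,1),round(a,2)))
    return out
E
python3 - <<'E'
from h import *
im,d=read_camera("top")
for o in plate_rect("top",im):print(o)
m=camera_model("top");R=np.array(m["R"]);t=np.array(m["t"])
v,u=np.mgrid[:384,:512]
n=cv2.undistortPoints(np.c_[u.ravel(),v.ravel()].astype(float).reshape(-1,1,2),np.array(m["intrinsics"]),np.array(m["dist_coeffs"])).reshape(-1,2)
X=(np.c_[n,np.ones(len(n))]*d.ravel()[:,None]-t)@R
X=X.reshape(384,512,3);np.save("X.npy",X)
# shelf mask and edges
s=(abs(X[...,2]-.121)<.006)&(X[...,0]>.3)&(X[...,0]<.85)&(abs(X[...,1])<.4)
print("shelf z",np.median(X[s][:,2]))
pts=[]
for r in range(110,240,4):
    c=np.where(s[r])[0]; c=c[c<356]
    if len(c): pts.append((c.max()+.5,r))
w=pix2plane(pts,"top",.12)
print(np.round(w[:,:2],4).tolist())
f=cv2.fitLine((w[:,:2]).astype(np.float32),cv2.DIST_HUBER,0,1e-3,1e-3).ravel();print("edge",f,np.degrees(np.arctan2(f[1],f[0])))
# fence: brown/dark profile perpendicular: print z profile by columns
for c in (255,270,285,300,315,330,345):
    print(c,[(r,im[r,c].tolist(),round(float(X[r,c,2]),3)) for r in range(137,154)][::1] if c in(270,330) else "")
cv2.imwrite("pics/t1.png",cv2.resize(im[95:250,150:420],None,fx=2.9,fy=2.9,interpolation=cv2.INTER_CUBIC))
E
```

```text
([36, 130, 48, 48, 921], array([617. , 634.3]), array([132.4, 144.3]), 20.84)
([251, 163, 55, 40, 1499], array([521.3, -25.7]), array([ 87.6, 145.2]), 13.53)
([327, 258, 57, 68, 2086], array([ 216. , -242.5]), array([158.1, 111.6]), 25.1)
shelf z 0.12171999131113212
[[0.7424, -0.0835], [0.7323, -0.242], [0.7199, -0.2417], [0.7076, -0.2414], [0.6952, -0.2411], [0.6829, -0.2378], [0.6707, -0.2376], [0.6585, -0.2373], [0.6463, -0.237], [0.6305, 0.0612], [0.621, -0.1567], [0.61, -0.2362], [0.598, -0.236], [0.586, -0.2357], [0.574, -0.2325], [0.5621, -0.2323], [0.5502, -0.2321], [0.5383, -0.2318], [0.5265, -0.2316], [0.5147, -0.2314], [0.503, -0.2312], [0.4912, -0.2309], [0.4795, -0.2307], [0.4678, -0.2276], [0.4562, -0.2274], [0.4446, -0.2272], [0.433, -0.227], [0.4214, -0.2268], [0.4099, -0.2266], [0.3984, -0.2264], [0.3869, -0.2262], [0.3755, -0.226], [0.3641, -0.2229]]
edge [ 0.99898654 -0.04500923  0.54319185 -0.23235331] -2.5797105
255 
270 [(137, [158, 233, 251], 0.118), (138, [162, 238, 252], 0.121), (139, [146, 228, 255], 0.122), (140, [101, 155, 222], 0.134), (141, [67, 106, 163
[... 210 characters left out ...]
, 0.12), (149, [163, 240, 255], 0.122), (150, [168, 241, 252], 0.125), (151, [164, 237, 251], 0.119), (152, [165, 239, 251], 0.123), (153, [158, 234, 251], 0.122)]
285 
300 
315 
330 [(137, [152, 228, 250], 0.121), (138, [155, 231, 250], 0.12), (139, [155, 232, 250], 0.121), (140, [155, 232, 250], 0.125), (141, [155, 231, 251], 0.119), (142, [154, 233, 254], 0.121), (143, [131, 201, 249], 0.12), (144, [76, 120, 184], 0.134), (145, [61, 99, 161], 0.134), (146, [59, 99, 156], 0.136), (147, [64, 103, 160], 0.138), (148, [62, 102, 161], 0.14), (149, [61, 100, 160], 0.133), (150, [55, 88, 136], 0.134), (151, [88, 140, 169], 0.121), (152, [173, 253, 255], 0.126), (153, [169, 243, 253], 0.116)]
345
```

View pics/t1.png

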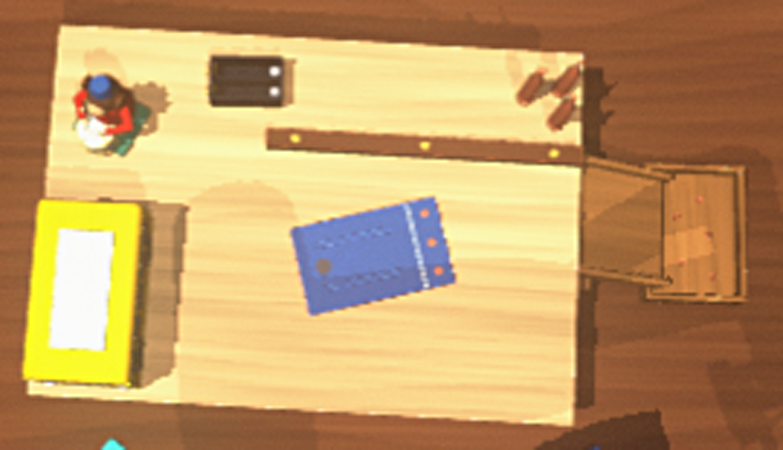

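Fence, plate and chute edge are all clear in the crop: the fence runs from (268,138) to (582,156), the edge is at column ~582, and the plate's rivets are at (425,213) to (438,271). First I move over to the plate's -x side with the jaws along the shelf's y.

Request:
apply_moves --commands '[0,0,6,0,0,-0.13,9.3,2.5,5.5,3,0,0,-0.13,9.3,2.5,5.5,0,0,0,-0.14,9.3,2.5,5.5,0,0,0,0,9.3,2.5,5.5,0,0,0,0,9.3,2.5,5.5,0,0,0,0,9.3,2.5,5.5,0,0,0,0,9.3,2.5,5.5,0,0,0,0,9.3]'

```text
t: 1.8
tool_pos: [0.382, -0.1732, 0.3086]
orientation: [-3.139, 0.108, -0.011]
force: [1.4, 0.4, 0.4]
opening: 0.093
```

```bash
python3 - <<'E'
from h import *
im=cv2.imread("pics/top0.png");g=im[...,1].astype(float)
P=[]
for c in range(248,347,3):
    col=g[143:158,c]
    # last crossing of 165 from dark to bright
    k=[i for i in range(len(col)-1) if col[i]<165<=col[i+1]]
    if k: i=k[-1]; P.append((c,143+i+(165-col[i])/(col[i+1]-col[i])))
w=pix2plane(P,"top",.12)[:,:2]
f=cv2.fitLine(w.astype(np.float32),cv2.DIST_HUBER,0,1e-3,1e-3).ravel()
print("fence",f,np.degrees(np.arctan2(f[1],f[0])))
G=[]
for r in list(range(112,120))+list(range(160,236,3)):
    # edge by brightness in row
    row=g[r,335:360]
    k=[i for i in range(len(row)-1) if row[i]>190>=row[i+1]]
    if k:i=k[-1];G.append((335+i+(row[i]-190)/(row[i]-row[i+1]),r))
w=pix2plane(G,"top",.12)[:,:2]
f=cv2.fitLine(w.astype(np.float32),cv2.DIST_HUBER,0,1e-3,1e-3).ravel()
print("edge",f,np.degrees(np.arctan2(f[1],f[0])))
s=read_state();print(s["t"],s["tool_pos"],s["orientation"],s["force"])
E
```

```text
fence [ 0.04615665  0.9989342   0.62320393 -0.06803971] 87.35448
edge [ 0.9987511  -0.04996191  0.5258798  -0.23121375] -2.863799
1.8 [ 0.38195894 -0.17323774  0.30864877] [-3.13905467  0.10816903 -0.01091394] [1.36652443 0.42623185 0.38032089]
```

Request:
apply_moves --commands '[2.5,5,0,0,0,0.022,9.3,1.5,5,0,0,0,0,9.3,0.7,4,0,0,0,0,9.3,0,0,-6,0,0,0,9.3,0,0,-5,0,0,0,9.3,0,0,-4,0,0,0,9.3,0,0,0,0,0,0,9.3]'

```text
t: 2.68
tool_pos: [0.431, -0.0231, 0.1576]
orientation: [-3.141, 0.058, -0.023]
force: [-0.2, -0.1, -0.4]
opening: 0.0927
```

Request:
apply_moves --commands '[0,-0.6,-2,0,0,-0.009,9.3,0,0,-1.2,0,0,0,9.3,0,0,-0.3,0,0,0,9.3,0,0,0,0,0,0,9.3]'

```text
t: 3.18
tool_pos: [0.4351, -0.0299, 0.1289]
orientation: [3.139, -0.073, 0.037]
force: [0.6, 0.6, -0.2]
opening: 0.0929
```

```bash
cat >> h.py <<'E'
from scipy.spatial.transform import Rotation as Ro
def corr(x,y,z,jaw):
    s=read_state();a=np.radians(jaw)
    yv=np.array([np.cos(a),np.sin(a),0]);zv=np.array([0,0,-1.]);D=np.c_[np.cross(yv,zv),yv,zv]
    r=(Ro.from_matrix(D)*Ro.from_rotvec(s["orientation"]).inv()).as_rotvec()
    print("pos",np.round(s["tool_pos"],4),"d cm",np.round((np.array([x,y,z])-s["tool_pos"])*100,2),"rot",np.round(r,4),"F",np.round(s["force"],1),"t",s["t"])
E
python3 -c "
from h import *
corr(.435,-.03,.1225,-92.65)"
```

```text
pos [ 0.4351 -0.0299  0.1289] d cm [-0.01 -0.01 -0.64] rot [0.0017 0.0234 0.0002] F [ 0.6  0.6 -0.2] t 3.175
```

Request:
apply_moves --commands '[0,0,-0.4,0,0.023,0,9.3,0,0,-0.15,0,0,0,9.3,0,0,0,0,0,0,9.3,1,0,0,0,0,0,9.3,1,-0.05,0,0,0,0,9.3]'

```text
t: 3.8
tool_pos: [0.4571, -0.0302, 0.1252]
orientation: [3.139, -0.072, 0.002]
force: [-3.6, 1.4, 3.7]
opening: 0.0927
```

```bash
python3 -c "
from h import *
corr(.52,-.034,.1225,-92.65)"
```

```text
pos [ 0.4571 -0.0302  0.1252] d cm [ 6.29 -0.38 -0.27] rot [ 0.0019  0.0014 -0.0003] F [-3.6  1.4  3.7] t 3.8
```

Request:
apply_moves --commands '[-1,0,0,0,0,0,9.3,-1,0,0,0,0,0,9.3,0,0,-0.2,0,0,0,9.3,0,0,-0.1,0,0,0,9.3,0,0,0,0,0,0,9.3]'

```text
t: 4.42
tool_pos: [0.436, -0.0304, 0.1216]
orientation: [3.139, -0.072, 0.002]
force: [-0.4, 0.6, 0.8]
opening: 0.0932
```

```bash
python3 -c "
from h import *
corr(.435,-.03,.1225,-92.65)
im,_=read_camera('top')
for o in plate_rect('top',im):print(o)
cv2.imwrite('pics/t2.png',cv2.resize(im[95:250,150:420],None,fx=2.9,fy=2.9,interpolation=cv2.INTER_CUBIC))
"
```

```text
pos [ 0.436  -0.0304  0.1216] d cm [-0.1   0.04  0.09] rot [ 0.0021  0.0012 -0.0002] F [-0.4  0.6  0.8] t 4.425
([36, 130, 48, 48, 895], array([617. , 634.3]), array([132.4, 144.3]), 20.84)
([327, 250, 58, 75, 2168], array([ 226.5, -238. ]), array([181. , 110.8]), 25.19)
```

Request:
apply_moves --commands '[1,-0.05,0.05,0,0,0,9.3,1,-0.05,0,0,0,0,9.3,1,-0.05,0,0,0,0,9.3,1,-0.05,0,0,0,0,9.3]'

```text
t: 5.03
tool_pos: [0.479, -0.0323, 0.1224]
orientation: [3.139, -0.072, 0.002]
force: [-1.2, 0.4, 0.9]
opening: 0.0927
```

```bash
python3 -c "
from h import *
corr(.52,-.034,.1220,-92.65)
im,_=read_camera('side')
for o in plate_rect('side',im):print(o)
cv2.imwrite('pics/s2.png',cv2.resize(im[110:260,180:370],None,fx=4,fy=4,interpolation=cv2.INTER_CUBIC))
"
```

```text
pos [ 0.479  -0.0323  0.1224] d cm [ 4.1  -0.17 -0.04] rot [ 0.0019  0.0014 -0.0003] F [-1.2  0.4  0.9] t 5.025
([247, 177, 39, 28, 434], array([536.8, -38.3]), array([ 86.4, 142.7]), 2.06)
([104, 300, 67, 25, 701], array([ 234.4, -427.8]), array([128. ,  48.3]), 24.99)
```

View pics/s2.png

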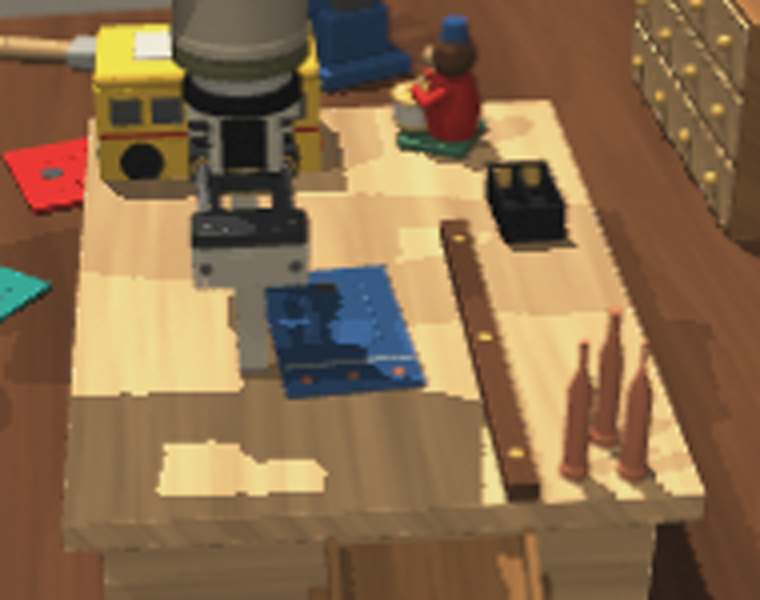

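The side view shows the plate being turned square by the rear finger, with the rivet line at (350,365) and the near finger not yet touching. I continue the push.

Request:
apply_moves --commands '[1,-0.05,0,0,0,0,9.3,1,-0.05,0,0,0,0,9.3,1,-0.05,0,0,0,0,9.3,1,-0.05,0,0,0,0,9.3,0,0,0,0,0,0,9.3]'

```text
t: 5.75
tool_pos: [0.5217, -0.0347, 0.122]
orientation: [3.139, -0.072, 0.001]
force: [-0.6, 0.3, -1.0]
opening: 0.0929
```

```bash
python3 -c "
from h import *
corr(.525,-.036,.1220,-92.65)
for o in plate_rect('side')[:1]:print(o)
"
```

```text
pos [ 0.5217 -0.0347  0.122 ] d cm [ 0.33 -0.13  0.  ] rot [ 0.0021  0.0009 -0.0002] F [-0.6  0.3 -1. ] t 5.75
([264, 177, 35, 30, 375], array([578.2, -45.9]), array([145.8,  81.9]), 87.35)
```

Request:
apply_moves --commands '[-1.2,0,0,0,0,0,9.3,0,0,4,0,0,0,7,0,0,4,0,0,0.17,4,1,1.5,0,0,0,0.18,4,1,1.5,0,0,0,0.18,4,1,1.5,0,0,0,0.18,4,1,1.5,0,0,0,0.18,4,1,1.5,0,0,0,0.18,4]'

```text
t: 6.85
tool_pos: [0.5535, 0.0415, 0.2055]
orientation: [2.711, 1.579, 0.006]
force: [0.6, -0.9, 0.5]
opening: 0.0401
```

Request:
apply_moves --commands '[1,1.5,0,0,0,0.18,4,0.5,0.5,0,0,0,0.18,4,0,0,0,0,0,0.14,4,0,0,0,0,0,0,4]'

```text
t: 7.35
tool_pos: [0.5661, 0.063, 0.2058]
orientation: [2.216, 2.222, 0.008]
force: [0.1, -0.1, 0.8]
opening: 0.0404
```

```bash
python3 -c "
from h import *
corr(.582,.056,.14,-2.65)
for c in('side','top'):
  for o in plate_rect(c):print(c,o)
"
```

```text
pos [0.5661 0.063  0.2058] d cm [ 1.59 -0.7  -6.58] rot [-0.0011  0.0063 -0.049 ] F [ 0.1 -0.1  0.8] t 7.35
side ([104, 297, 74, 28, 464], array([ 247. , -442.3]), array([146.6,  36.4]), 13.48)
top ([36, 130, 48, 48, 904], array([617. , 634.3]), array([132.4, 144.3]), 20.84)
top ([322, 249, 63, 76, 2524], array([ 227.7, -237.3]), array([183.5, 110.9]), 25.19)
```

Request:
apply_moves --commands '[1.4,0,-3,0,0.006,-0.049,4,0.2,-0.2,-3,0,0,0,4,0,0,-1.5,0,0,0,4,0,0,0,0,0,0,4]'

```text
t: 8.05
tool_pos: [0.5833, 0.0604, 0.1306]
orientation: [2.282, 2.157, 0.005]
force: [0.0, -0.0, 0.1]
opening: 0.0399
```

```bash
sed -i 's/<300: continue/<120: continue/' h.py; python3 -c "
from h import *
corr(.582,.056,.122,-2.65)
im,_=read_camera('side')
for o in plate_rect('side',im):print(o)
cv2.imwrite('pics/s3.png',cv2.resize(im[110:260,180:370],None,fx=4,fy=4,interpolation=cv2.INTER_CUBIC))
"
```

```text
pos [0.5833 0.0604 0.1306] d cm [-0.13 -0.44 -0.86] rot [-0.0011  0.0032  0.0104] F [ 0.  -0.   0.1] t 8.05
([264, 197, 35, 11, 248], array([572.4, -99.2]), array([43.5, 88.1]), 89.47)
([95, 287, 50, 38, 591], array([ 197.4, -413.6]), array([ 72.7, 105.3]), 25.13)
```

View pics/s3.png

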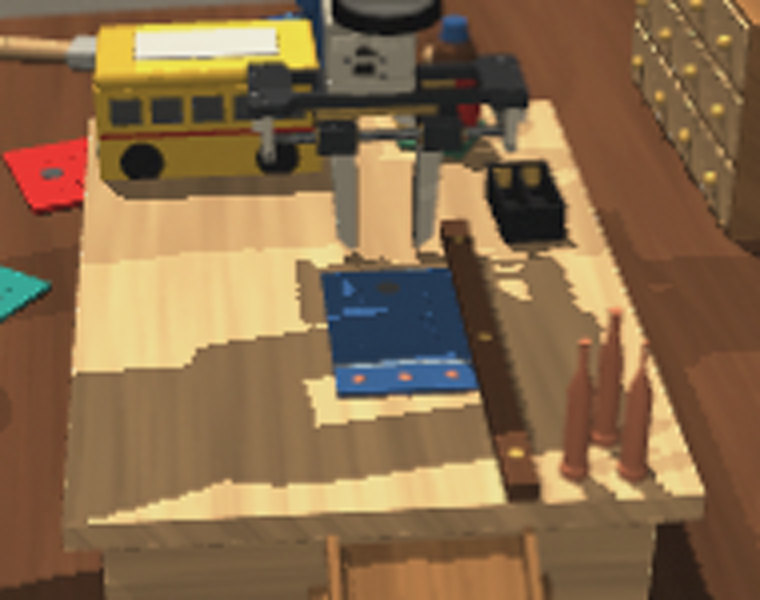

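The plate now lies parallel to and close beside the fence, spanning (322,268) to (478,395), and the fingers are behind its rear end at (350-425,245). I lower and push it towards the chute.

Request:
apply_moves --commands '[-0.1,0,-0.6,0,0,0.01,4,0,0,-0.15,0,0,0,4,0,0,0,0,0,0,4,-0.05,-1,0,0,0,0,4,-0.05,-1,0,0,0,0,4,-0.05,-1,0,0,0,0,4]'

```text
t: 8.9
tool_pos: [0.5836, 0.029, 0.1281]
orientation: [2.265, 2.166, 0.014]
force: [-1.5, 0.3, -0.5]
opening: 0.0399
```

```bash
sed -i 's/(b>g+25)&(b>r+50)&(g<150)/(b>g*1.25)\&(b>r*1.5)\&(g<150)\&(b>35)/' h.py; python3 -c "
from h import *
corr(.577,-.09,.122,-2.65)
for o in plate_rect('side'):print(o)
"
```

```text
pos [0.5836 0.029  0.1281] d cm [ -0.66 -11.9   -0.61] rot [-0.0011  0.0114 -0.0016] F [-1.5  0.3 -0.5] t 8.9
([246, 90, 19, 40, 254], array([576.5, 541.4]), array([378. ,  61.3]), 85.73)
([261, 177, 38, 32, 1011], array([575.4, -48.1]), array([149.9,  88.8]), 87.14)
([95, 264, 96, 62, 3068], array([ 243.2, -393.4]), array([173.6, 109.4]), 24.96)
```

Request:
apply_moves --commands '[0.05,1.6,0,0,0.011,0,4,0,0,-0.4,0,0,0,4,0,0,0,0,0,0,4]'

```text
t: 9.38
tool_pos: [0.5841, 0.0462, 0.1235]
orientation: [-2.271, -2.169, -0.001]
force: [0.5, 0.0, 0.4]
opening: 0.04
```

```bash
python3 -c "
from h import *
corr(.582,.045,.1218,-2.65)
"
```

```text
pos [0.5841 0.0462 0.1235] d cm [-0.21 -0.12 -0.17] rot [-0.0013 -0.0007 -0.0003] F [0.5 0.  0.4] t 9.375
```

Request:
apply_moves --commands '[-0.15,0,-0.17,0,0,0,4,-0.03,-0.7,0,0,0,0,4,-0.05,-1,0,0,0,0,4,-0.05,-1,0,0,0,0,4,0,0,0,0,0,0,4]'

```text
t: 10.0
tool_pos: [0.5809, 0.017, 0.1217]
orientation: [-2.271, -2.169, -0.0]
force: [0.1, -0.4, -0.3]
opening: 0.0404
```

```bash
python3 -c "
from h import *
corr(.577,-.09,.122,-2.65)
for o in plate_rect('side'):print(o)
"
```

```text
pos [0.5809 0.017  0.1217] d cm [ -0.39 -10.7    0.03] rot [-0.0011 -0.0009 -0.0005] F [ 0.1 -0.4 -0.3] t 10.0
([246, 90, 18, 42, 271], array([577.9, 533.2]), array([393.8,  61.7]), 86.38)
([261, 182, 40, 32, 1062], array([574.3, -71.1]), array([150.5,  88.6]), 87.43)
([95, 264, 96, 62, 3065], array([ 243.5, -393.9]), array([173.8, 109.1]), 24.36)
```

Request:
apply_moves --commands '[-0.05,-1.3,0,0,0,0,4,-0.06,-1.3,0,0,0,0,4,-0.06,-1.3,0,0,0,0,4,-0.06,-1.3,0,0,0,0,4]'

```text
t: 10.6
tool_pos: [0.5785, -0.0367, 0.1217]
orientation: [-2.268, -2.171, -0.001]
force: [0.4, 0.8, -0.5]
opening: 0.0398
```

```bash
python3 -c "
from h import *
corr(.577,-.09,.122,-2.65)
for o in plate_rect('side'):print(o)
"
```

```text
pos [ 0.5785 -0.0367  0.1217] d cm [-0.15 -5.33  0.03] rot [-0.0016 -0.0008 -0.0026] F [ 0.4  0.8 -0.5] t 10.6
([246, 89, 19, 44, 332], array([573.2, 536. ]), array([412.6,  68.3]), 83.5)
([263, 192, 41, 35, 1182], array([ 571.9, -124.6]), array([150.1,  88.6]), 87.37)
([95, 264, 96, 62, 3061], array([ 243.2, -393.4]), array([173.5, 109.5]), 24.98)
```

Request:
apply_moves --commands '[-0.06,-1.3,0,0,0,0,4,-0.06,-1.3,0,0,0,0,4,-0.06,-1.2,0,0,0,0,4,-0.05,-1,0,0,0,0,4,0,0,0,0,0,0,4]'

```text
t: 11.32
tool_pos: [0.576, -0.0891, 0.1217]
orientation: [-2.27, -2.169, -0.0]
force: [-0.1, 0.1, -0.2]
opening: 0.0404
```

```bash
python3 -c "
from h import *
corr(.577,-.09,.122,-2.65)
for c in ('side','top'):
  im,_=read_camera(c)
  for o in plate_rect(c,im):print(o)
cv2.imwrite('pics/t4.png',cv2.resize(im[95:250,150:420],None,fx=2.9,fy=2.9,interpolation=cv2.INTER_CUBIC))
"
```

```text
pos [ 0.576  -0.0891  0.1217] d cm [ 0.1  -0.09  0.03] rot [-0.0011 -0.0008 -0.0008] F [-0.1  0.1 -0.2] t 11.325
([246, 89, 20, 44, 404], array([574.8, 536.1]), array([412.6,  75.8]), 82.72)
([264, 203, 42, 37, 1316], array([ 569. , -177.2]), array([150.7,  88.5]), 87.3)
([95, 264, 96, 62, 3060], array([ 243.3, -393.8]), array([173.4, 108.6]), 24.96)
([18, 130, 67, 48, 1655], array([611.9, 646.6]), array([133.5, 175.3]), 21.46)
([346, 154, 8, 29, 164], array([ 567.3, -234.3]), array([20.5, 83.8]), 88.76)
([326, 249, 59, 77, 2524], array([ 227.8, -237. ]), array([184. , 111.7]), 25.15)
```

Request:
apply_moves --commands '[0,1.2,0,0,0,0,4,0,0,4,0,0,0,4,-1,-1,4,0,0,-0.17,6,-1.2,-1.5,0,0,0,-0.18,8,-1.2,-1.5,0,0,0,-0.18,8,-1.2,-1.5,0,0,0,-0.18,8,-1.2,-1.5,0,0,0,-0.18,8,-1.2,-1.5,0,0,0,-0.18,8]'

```text
t: 12.52
tool_pos: [0.5049, -0.153, 0.2043]
orientation: [-3.066, -0.673, -0.009]
force: [-1.3, -0.8, -0.2]
opening: 0.0798
```

Request:
apply_moves --commands '[-0.7,-0.5,0,0,0,-0.18,8,0,0,0,0,0,-0.18,8,0,0,0,0,0,-0.14,8,0,0,0,0,0,0,8]'

```text
t: 13.02
tool_pos: [0.4976, -0.1553, 0.2046]
orientation: [-3.137, 0.131, -0.011]
force: [-0.4, 0.5, -0.7]
opening: 0.08
```

```bash
python3 -c "
from h import *
corr(.498,-.165,.13,-92.65)
for c in ('side','top'):
  im,_=read_camera(c)
  for o in plate_rect(c,im):print(o)
"
```

```text
pos [ 0.4976 -0.1553  0.2046] d cm [ 0.04 -0.97 -7.46] rot [-0.0015  0.0074  0.0372] F [-0.4  0.5 -0.7] t 13.025
([267, 94, 15, 37, 228], array([645.1, 505.2]), array([339.7,  46.7]), 80.8)
([264, 202, 43, 38, 1327], array([ 569.2, -176.7]), array([151.3,  89.1]), 87.38)
([95, 264, 96, 62, 3056], array([ 243.3, -393.9]), array([173.3, 108.4]), 24.96)
([18, 130, 67, 48, 1654], array([611.9, 646.6]), array([133.5, 175.3]), 21.46)
([304, 150, 21, 14, 220], array([ 599.5, -130.1]), array([58.7, 37.5]), 87.46)
([344, 272, 41, 53, 1130], array([ 194.6, -252.4]), array([112.1, 110. ]), 26.22)
```

Request:
apply_moves --commands '[0,-0.7,-3.5,0,0.007,0.037,8,0,-0.2,-3,0,0,0,8,0,0,-0.8,0,0,0,8,0,0,0,0,0,0,8]'

```text
t: 13.72
tool_pos: [0.4985, -0.1648, 0.1315]
orientation: [-3.14, 0.059, -0.004]
force: [0.2, 0.2, 0.1]
opening: 0.0797
```

```bash
python3 -c "
from h import *
corr(.498,-.165,.1218,-92.65)
"
```

```text
pos [ 0.4985 -0.1648  0.1315] d cm [-0.05 -0.02 -0.97] rot [-0.0005  0.0024 -0.0089] F [0.2 0.2 0.1] t 13.725
```

Request:
apply_moves --commands '[0,0,-0.7,0,0.002,-0.009,8,0,0,-0.25,0,0,0,8,0,0,0,0,0,0,8]'

```text
t: 14.1
tool_pos: [0.5002, -0.1653, 0.1243]
orientation: [3.14, -0.073, 0.007]
force: [-0.6, 0.0, 0.7]
opening: 0.0799
```

```bash
python3 -c "
from h import *
corr(.515,-.165,.1218,-92.65)
"
```

```text
pos [ 0.5002 -0.1653  0.1243] d cm [ 1.48  0.03 -0.25] rot [ 0.0012  0.0041 -0.0001] F [-0.6  0.   0.7] t 14.1
```

Request:
apply_moves --commands '[0,0,-0.22,0,0.004,0,8,0,0,0,0,0,0,8,0.8,-0.04,0,0,0,0,8,0.6,-0.03,0,0,0,0,8,0,0,0,0,0,0,8]'

```text
t: 14.72
tool_pos: [0.5159, -0.1663, 0.1228]
orientation: [3.139, -0.072, 0.002]
force: [0.7, -1.2, -0.1]
opening: 0.0801
```

```bash
python3 -c "
from h import *
corr(.518,-.166,.1218,-92.65)
for o in plate_rect('side')[1:2]:print(o)
"
```

```text
pos [ 0.5159 -0.1663  0.1228] d cm [ 0.21  0.03 -0.1 ] rot [ 0.0018  0.0013 -0.0001] F [ 0.7 -1.2 -0.1] t 14.725
([95, 264, 96, 62, 3057], array([ 243.6, -394. ]), array([173.8, 108.5]), 24.64)
```

Small steps now, watching for the fence's reaction force.

Request:
apply_moves --commands '[0.15,0,-0.05,0,0,0,8,0.15,0,0,0,0,0,8,0,0,0,0,0,0,8]'

```text
t: 15.2
tool_pos: [0.5159, -0.1663, 0.1223]
orientation: [3.139, -0.073, -0.007]
force: [-0.6, 0.1, 0.4]
opening: 0.0792
```

Request:
apply_moves --commands '[0.15,0,0,0,0,0,8,0.1,0,0,0,0,0,8,0,0,0,0,0,0,8]'

```text
t: 15.58
tool_pos: [0.5159, -0.1663, 0.1222]
orientation: [3.14, -0.073, -0.016]
force: [-1.4, 0.2, 1.4]
opening: 0.0798
```

```bash
python3 -c "
from h import *
corr(.522,-.166,.1218,-92.65)
for o in plate_rect('side'):print(o)
"
```

```text
pos [ 0.5159 -0.1663  0.1222] d cm [ 0.61  0.03 -0.04] rot [ 0.0008 -0.0101  0.0001] F [-1.4  0.2  1.4] t 15.575
([268, 203, 39, 37, 1154], array([ 570.4, -177.6]), array([150.5,  88.6]), 86.46)
([95, 264, 96, 62, 3054], array([ 243.4, -393.8]), array([173.5, 108.4]), 25.07)
```

Request:
apply_moves --commands '[0.3,-0.01,0,0,-0.01,0,8,0.3,0,0,0,0,0,8]'

```text
t: 15.92
tool_pos: [0.5164, -0.1662, 0.1218]
orientation: [3.141, -0.073, -0.019]
force: [-22.2, 0.9, 16.1]
opening: 0.0803
```

```bash
python3 -c "
from h import *
corr(.522,-.166,.1218,-92.65)
im,_=read_camera('side')
for o in plate_rect('side',im)[:2]:print(o)
cv2.imwrite('pics/s5.png',cv2.resize(im[170:270,220:370],None,fx=5,fy=5,interpolation=cv2.INTER_CUBIC))
"
```

```text
pos [ 0.5164 -0.1662  0.1218] d cm [0.56 0.02 0.  ] rot [-0.0002 -0.0123  0.0002] F [-22.2   0.9  16.1] t 15.925
([268, 203, 39, 37, 1142], array([ 570.4, -177.7]), array([150.3,  88.6]), 86.46)
([95, 264, 96, 62, 3057], array([ 243.4, -393.9]), array([173.5, 108.4]), 24.96)
```

View pics/s5.png

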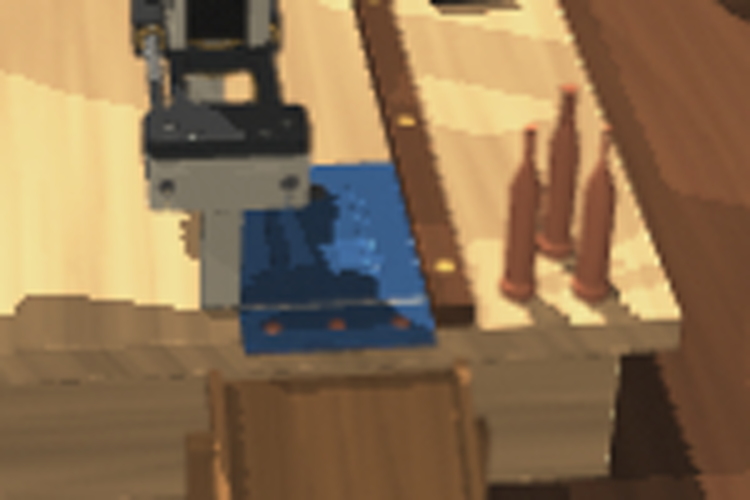

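The plate's right side sits against the fence at about (420,240) and the 22 N reaction confirms contact. The white line at y≈303 is still short of the rim at ~325. Next I back off and go behind the plate for the last push.

Request:
apply_moves --commands '[-0.8,0,0,0,0,0,8,-1,0,1,0,-0.012,0,8,0,0,4,0,0,0,7,0,0.5,4,0,0,0.17,4,1.5,1.8,0,0,0,0.18,4,1.5,1.8,0,0,0,0.18,4,1.5,1.8,0,0,0,0.18,4,1.5,1.8,0,0,0,0.18,4]'

```text
t: 17.02
tool_pos: [0.5609, -0.0879, 0.2149]
orientation: [2.848, 1.319, 0.013]
force: [0.3, -0.6, 0.8]
opening: 0.0403
```

Request:
apply_moves --commands '[1,1.5,0,0,0,0.18,4,0,0,0,0,0,0.18,4,0,0,0,0,0,0.18,4,0,0,0,0,0,0.13,4,0,0,0,0,0,0,4]'

```text
t: 17.65
tool_pos: [0.5738, -0.0699, 0.2143]
orientation: [2.228, 2.212, 0.022]
force: [0.5, 0.2, -0.2]
opening: 0.0398
```

```bash
python3 -c "
from h import *
corr(.568,-.075,.13,-2.65)
for c in ('side','top'):
  im,_=read_camera(c)
  for o in plate_rect(c,im):print(o)
"
```

```text
pos [ 0.5738 -0.0699  0.2143] d cm [-0.58 -0.51 -8.43] rot [-0.0085  0.0113 -0.039 ] F [ 0.5  0.2 -0.2] t 17.65
([246, 90, 20, 28, 261], array([588.1, 591.3]), array([276.5,  74.1]), 86.53)
([264, 203, 43, 37, 1321], array([ 569.5, -177.4]), array([150.6,  88.5]), 87.43)
([95, 264, 96, 62, 3060], array([ 243.5, -393.9]), array([173.8, 109.1]), 24.36)
([18, 130, 68, 48, 1656], array([612.1, 646.4]), array([133.2, 175.6]), 21.19)
([347, 153, 8, 30, 130], array([ 568.9, -237.2]), array([17.8, 87.3]), 86.66)
([323, 249, 62, 77, 2525], array([ 228. , -237.4]), array([184. , 111.2]), 24.98)
```

Request:
apply_moves --commands '[-0.4,0,-4,-0.008,0.011,-0.039,4,-0.1,0,-3,0,0,0,4,0,0,-1,0,0,0,4,0,0,0,0,0,0,4]'

```text
t: 18.35
tool_pos: [0.5696, -0.0703, 0.1344]
orientation: [2.28, 2.158, 0.003]
force: [0.6, -0.6, -0.4]
opening: 0.0402
```

```bash
python3 -c "
from h import *
corr(.568,-.075,.1218,-2.65)
"
```

```text
pos [ 0.5696 -0.0703  0.1344] d cm [-0.16 -0.47 -1.26] rot [0.0004 0.0034 0.0089] F [ 0.6 -0.6 -0.4] t 18.35
```

Request:
apply_moves --commands '[0.4,0,-0.8,0,0.003,0.009,4,0,0,-0.3,0,0,0,4,0,0,0,0,0,0,4]'

```text
t: 18.73
tool_pos: [0.5759, -0.0708, 0.1257]
orientation: [2.269, 2.167, 0.004]
force: [-0.1, -0.1, -0.3]
opening: 0.0394
```

```bash
python3 -c "
from h import *
corr(.574,-.075,.1218,-2.65)
"
```

```text
pos [ 0.5759 -0.0708  0.1257] d cm [-0.19 -0.42 -0.39] rot [ 0.0013  0.0046 -0.0002] F [-0.1 -0.1 -0.3] t 18.725
```

Request:
apply_moves --commands '[-0.1,0,-0.36,0,0.004,0,4,0,0,0,0,0,0,4,-0.05,-1,0,0,0,0,4,-0.04,-0.8,0,0,0,0,4,0,-0.5,0,0,0,0,4,0,0,0,0,0,0,4]'

```text
t: 19.48
tool_pos: [0.5741, -0.0958, 0.1228]
orientation: [2.271, 2.168, 0.0]
force: [0.2, 0.7, -1.0]
opening: 0.0401
```

```bash
python3 -c "
from h import *
corr(.574,-.098,.1218,-2.65)
for c in ('side','top'):
  im,_=read_camera(c)
  for o in plate_rect(c,im)[1:2]:print(o)
"
```

```text
pos [ 0.5741 -0.0958  0.1228] d cm [-0.01 -0.22 -0.1 ] rot [0.0014 0.0014 0.0004] F [ 0.2  0.7 -1. ] t 19.475
([264, 204, 43, 38, 1339], array([ 569. , -183.6]), array([150.5,  88.8]), 87.39)
([349, 153, 8, 30, 137], array([ 568.8, -243.3]), array([18. , 87.5]), 86.15)
```

```bash
python3 -c "
from h import *
a,_=read_camera('side');b,_=read_camera('top')
A=cv2.resize(a[195:250,250:330],None,fx=5,fy=5,interpolation=cv2.INTER_CUBIC)
B=cv2.resize(b[140:195,320:370],None,fx=5,fy=5,interpolation=cv2.INTER_CUBIC)
cv2.imwrite('pics/z6.png',np.hstack([A,B])); cv2.imwrite('side6.png',a);cv2.imwrite('top6.png',b)
for c in('side','top'):
  for q in('plate_line','shelf_edge'):
    print(c,q,[np.round(world(r['point'],c),4).tolist() for r in spot_point(q,c)])
for r in (158,165,170,178): print(r,[b[r,k].tolist() for k in range(344,360)])
"
```

```text
side plate_line [[0.2097, 0.2887, 0.0002], [0.5665, -0.2253, 0.1199], [0.1584, -0.2914, -0.0027]]
side shelf_edge [[0.5696, -0.2336, 0.1202]]
top plate_line [[0.214, 0.2836, -0.0003], [0.1592, -0.2879, 0.0024], [0.4565, 0.4706, 0.0011], [0.5718, -0.2247, 0.1215]]
top shelf_edge [[0.5692, -0.2364, 0.1201]]
158 [[188, 226, 243], [190, 226, 243], [184, 222, 242], [122, 144, 165], [160, 191, 220], [188, 226, 242], [190, 226, 243], [189, 229, 248], [151, 164, 192], [171, 119, 108], [185, 117, 78], [192, 120, 83], [164, 112, 91], [90, 91, 121], [51, 85, 129], [65, 121, 182]]
165 [[188, 226, 243], [148, 174, 199], [110, 125, 142], [166, 198, 226], [188, 225, 242], [189, 226, 243], [185, 225, 241], [179, 153, 153], [184, 116, 80], [186, 117, 76], [186, 118, 80], [190, 119, 83], [129, 98, 95], [65, 83, 117], [48, 82, 123], [64, 113, 174]]
170 [[138, 162, 185], [103, 114, 130], [166, 198, 224], [188, 226, 243], [188, 227, 244], [181, 222, 242], [182, 156, 155], [184, 115, 80], [184, 115, 76], [185, 117, 78], [187, 119, 82], [193, 122, 86], [123, 100, 107], [59, 85, 123], [46, 84, 127], [68, 120, 185]]
178 [[157, 186, 214], [187, 226, 242], [187, 226, 243], [187, 230, 248], [166, 160, 171], [174, 114, 86], [158, 141, 174], [122, 169, 255], [129, 145, 220], [170, 120, 119], [186, 118, 81], [191, 119, 81], [114, 89, 98], [48, 74, 113], [49, 82, 123], [62, 114, 173]]
```

View pics/z6.png

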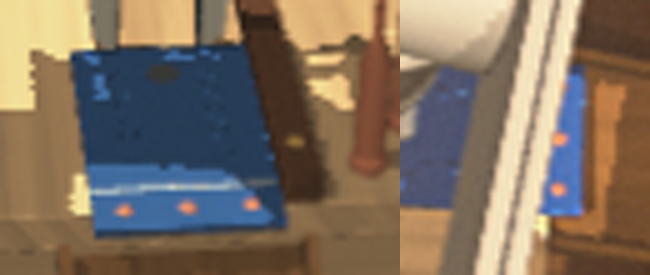

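```bash
python3 -c "
from h import *
print('top end',pix2plane([(356.1,158+0),(356.0,165),(355.9,170),(355.8,178)],'top',.125)[:,:2].round(4).tolist())
e=lambda x:-0.2335-0.0463*(x-.569)
a=cv2.imread('side6.png').astype(float);g=a[...,2]
# white line: red channel peak per column
P=[]
for c in range(271,302):
    col=g[226:238,c]; k=col.argmax(); P.append((c,226+k)); 
L=[]
for c,r in P:
    w=np.clip(g[r-2:r+3,c]-g[r-3:r+4,c].min()-20,0,None); L.append((c,r+(w*np.arange(-2,3)).sum()/w.sum()))
w=pix2plane(L,'side',.125)
print('line-edge mm',np.round([(q[1]-e(q[0]))*1000 for q in w][::3],1), np.round(L[::6],1).tolist())
# shelf rim in side img: print columns left of plate
for c in (240,255,262): print(c,[int(a[r,c].sum()/3) for r in range(228,256)])
print('pred rim',proj([[.50,e(.5),.12],[.53,e(.53),.12],[.569,e(.569),.12]],'side').round(1).tolist())
"
```

```text
top end [[0.5971, -0.2543], [0.5762, -0.2535], [0.5614, -0.2529], [0.5377, -0.2521]]
line-edge mm [ 6.9 -7.8  7.9  9.2  8.8 -7.5  7.8  7.1  8.1 -7.7 -8.5] [[271.0, 232.9], [277.0, 232.4], [283.0, 231.9], [289.0, 231.8], [295.0, 231.5], [301.0, 235.5]]
240 [105, 104, 104, 106, 107, 106, 106, 106, 106, 105, 106, 103, 91, 94, 95, 93, 94, 102, 95, 92, 94, 94, 96, 96, 92, 92, 91, 90]
255 [118, 118, 118, 118, 119, 118, 118, 118, 118, 121, 130, 105, 105, 103, 95, 95, 93, 80, 94, 94, 95, 96, 97, 95, 92, 93, 90, 92]
262 [116, 115, 116, 116, 116, 116, 116, 117, 116, 116, 115, 98, 97, 97, 99, 99, 84, 84, 84, 82, 78, 78, 77, 72, 71, 72, 71, 68]
pred rim [[258.4, 237.0], [271.2, 236.4], [287.8, 235.6]]
```

Request:
apply_moves --commands '[-0.03,-0.8,-0.07,0,0,0,4,0,0,0,0,0,0,4,0,0,0,0,0,0,4]'

```text
t: 20.35
tool_pos: [0.5739, -0.1035, 0.1221]
orientation: [2.27, 2.169, 0.0]
force: [0.4, 0.1, 0.6]
opening: 0.04
```

```bash
cat > meas.py <<'E'
from h import *
corr(.574,-.105,.1218,-2.65)
a,_=read_camera('side');b,_=read_camera('top');cv2.imwrite('side7.png',a);cv2.imwrite('top7.png',b)
g=b[...,0].astype(float)-b[...,2]
for r in (158,165,172):
    k=[c for c in range(352,368) if g[r,c]>20>=g[r,c+1] and g[r,c-1]>20]
    if k:
        c=k[-1];cc=c+(g[r,c]-20)/(g[r,c]-g[r,c+1]);w=pix2plane([(cc,r)],'top',.125)[0]
        print('top',r,round(cc,2),'overhang',round((-0.2335-0.0463*(w[0]-.569)-w[1])*1000,1))
A=a.astype(float)
def rim(c):
    s=A[:,c].sum(1)/3; d=[s[r-3:r].mean()-s[r+1:r+4].mean() for r in range(230,246)]; i=int(np.argmax(d)); return (c,230+i)
R=pix2plane([rim(c) for c in list(range(236,266,2))],'side',.12)
p=np.polyfit(R[:,0],R[:,1],1) if 0 else np.array([-0.0463,np.median(R[:,1]+.0463*R[:,0])])
print('side rim at .569',round(np.polyval(p,.569),4),np.round((R[:,1]+.0463*(R[:,0]-.569)),4))
L=[]
for c in range(271,302):
    col=A[228:240,c].min(1)*1.0+A[228:240,c,2]; k=228+int(col.argmax()); L.append((c,k))
w=pix2plane(L,'side',.125);print('side line-rim',round(np.median(w[:,1]-np.polyval(p,w[:,0]))*1000,1),L[::4])
E
python3 meas.py
```

```text
pos [ 0.5739 -0.1035  0.1221] d cm [ 0.01 -0.15 -0.03] rot [ 0.0013  0.0015 -0.0007] F [0.4 0.1 0.6] t 20.35
top 158 359.09 overhang 28.3
top 165 358.85 overhang 28.0
top 172 358.85 overhang 28.5
side rim at .569 -0.2412 [-0.237  -0.2412 -0.2377 -0.2419 -0.2422 -0.235  -0.2578 -0.2395 -0.2399
 -0.2402 -0.2443 -0.2632 -0.2636 -0.2379 -0.242 ]
side line-rim 6.3 [(271, 235), (275, 239), (279, 234), (283, 234), (287, 238), (291, 234), (295, 234), (299, 238)]
```

Request:
apply_moves --commands '[0,1.2,0.1,0,0,0,4,0,0.5,5,0,0,0,4,-1,2,5,0,0,0,4,-2.5,5,2,0,0,0,4,-2.5,5,0,0,0,0,4,-2.5,5,0,0,0,0,4,-2.5,5,0,0,0,0,4,-1,4,0,0,0,0,4]'

```text
t: 21.45
tool_pos: [0.4482, 0.1844, 0.2475]
orientation: [2.275, 2.166, 0.007]
force: [-0.6, -0.1, -0.2]
opening: 0.0401
```

```bash
python3 - <<'E'
from h import *
corr(.574,-.085,.13,-2.65)
ims=[read_camera('top')[0].astype(float) for _ in range(4)]
b=np.mean(ims,0);cv2.imwrite('top8.png',b)
a=np.mean([read_camera('side')[0].astype(float) for _ in range(3)],0);cv2.imwrite('side8.png',a)
for o in plate_rect('top',b.astype(np.uint8)):print(o)
B=cv2.resize(b[140:190,290:370].astype(np.uint8),None,fx=5,fy=5,interpolation=cv2.INTER_CUBIC)
A=cv2.resize(a[195:250,250:330].astype(np.uint8),None,fx=5,fy=5,interpolation=cv2.INTER_CUBIC)
cv2.imwrite('pics/z8.png',np.vstack([A,B]))
for c in('side','top'):
  for q in('plate_line','plate_side','shelf_edge'):
    print(c,q,[np.round(world(r['point'],c),4).tolist() for r in spot_point(q,c)])
E
```

```text
pos [0.4482 0.1844 0.2475] d cm [ 12.58 -26.94 -11.75] rot [-0.0028  0.0038  0.0025] F [-0.6 -0.1 -0.2] t 21.45
([18, 130, 68, 48, 1661], array([611.9, 646.6]), array([133.5, 175.3]), 21.46)
([308, 150, 51, 33, 1505], array([ 572.2, -186.7]), array([146.9,  89. ]), 87.52)
([321, 249, 64, 77, 2586], array([ 227.9, -236.7]), array([184.5, 111.6]), 25.24)
side plate_line [[0.216, 0.2899, 0.0007], [0.1576, -0.2897, -0.0003]]
side plate_side [[0.2186, 0.2232, 0.0034], [0.6105, -0.1865, 0.1206], [0.2416, -0.3219, -0.0007], [0.386, 0.5109, -0.0003]]
side shelf_edge [[0.572, -0.2325, 0.123]]
top plate_line [[0.5745, -0.2328, 0.1259], [0.2166, 0.2872, -0.0003], [0.1594, -0.2904, -0.0003], [0.4597, 0.4716, -0.0009]]
top plate_side [[0.6189, -0.188, 0.1222], [0.2446, -0.32, -0.0001], [0.3867, 0.514, 0.0022], [0.224, 0.2235, -0.001], [0.696, -0.2166, 0.1221]]
top shelf_edge [[0.573, -0.236, 0.1236], [0.6552, 0.2389, 0.1216]][ WARN:0@6.196] global loadsave.cpp:1063 imwrite_ Unsupported depth image for selected encoder is fallbacked to CV_8U.
```

View pics/z8.png

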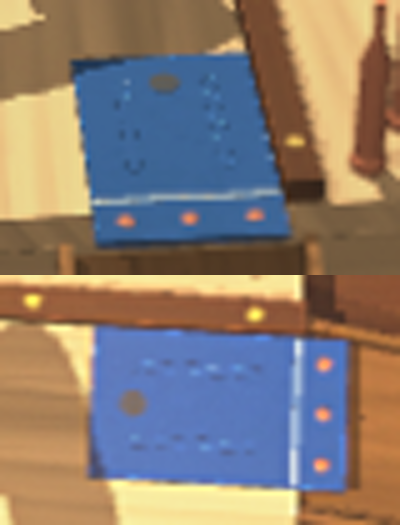

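```bash
python3 - <<'E'
from h import *
b=cv2.imread('top8.png').astype(float);g=b[...,1];rr=b[...,2]
def cross(v,lo,t,down):
    out=[lo+i+(v[i]-t)/(v[i]-v[i+1]) for i in range(len(v)-1) if ((v[i]>t>=v[i+1]) if down else (v[i]<t<=v[i+1]))]
    return out
L=[]
for r in range(153,182):
    v=rr[r,344:354]; k=int(v.argmax()); k=min(max(k,2),7); s=v[k-2:k+3]-v[k-2:k+3].min(); L.append((344+k+(s*np.arange(-2,3)).sum()/s.sum(),r))
w=pix2plane(L,'top',.125)
G=[]
for r in list(range(186,236,2)):
    k=cross(g[r,340:360],340,175,True)
    if k: G.append((k[0],r))
e=pix2plane(G,'top',.12)
p=np.polyfit(e[:,0],e[:,1],1);print('edge slope deg',np.degrees(np.arctan(p[0])),'at .572',np.polyval(p,.572),'std',(e[:,1]-np.polyval(p,e[:,0])).std())
q=np.polyfit(w[:,0],w[:,1],1);print('line at .572',np.polyval(q,.572),'slope',np.degrees(np.arctan(q[0])))
print('line-edge (own fit) mm',round(1e3*(np.polyval(q,.572)-np.polyval(p,.572)),2),'vs e',round(1e3*(np.polyval(q,.572)+.2336),2))
# same in side: line sub-pixel, rim near x<.52 and gap
a=cv2.imread('side8.png').astype(float)
for c in (240,250,256,262): print(c,[int(x) for x in a[228:246,c,1]])
for c in (275,285,295): print('L',c,[int(x) for x in a[228:250,c,2]])
print('proj e rim',proj([[x,-.2336-.0463*(x-.572),.12] for x in(.46,.5,.51,.572)],'side').round(1).tolist())
E
```

```text
edge slope deg -2.550855420233594 at .572 -0.23405645700587246 std 0.0006489254993224883
line at .572 -0.23371897203838804 slope -2.2156830381227812
line-edge (own fit) mm 0.34 vs e -0.12
240 [192, 191, 191, 194, 194, 192, 192, 192, 192, 192, 182, 106, 87, 90, 90, 88, 90, 98]
250 [194, 194, 194, 194, 194, 194, 194, 195, 195, 196, 192, 93, 95, 95, 96, 98, 96, 86]
256 [211, 212, 211, 211, 212, 212, 213, 214, 214, 211, 179, 103, 100, 100, 98, 91, 87, 79]
262 [210, 210, 212, 211, 211, 213, 212, 212, 212, 201, 112, 94, 92, 93, 94, 101, 120, 119]
L 275 [53, 59, 61, 62, 61, 71, 117, 142, 61, 93, 185, 220, 116, 61, 58, 40, 68, 99, 78, 91, 91, 91]
L 285 [61, 60, 60, 61, 61, 90, 151, 61, 60, 63, 69, 61, 61, 62, 59, 48, 81, 90, 84, 84, 85, 84]
L 295 [57, 61, 62, 62, 66, 102, 146, 62, 61, 61, 62, 62, 61, 56, 38, 67, 101, 82, 79, 78, 79, 79]
proj e rim [[241.2, 237.8], [258.4, 237.0], [262.6, 236.8], [289.1, 235.5]]
```

```bash
python3 - <<'E'
from h import *
a=cv2.imread('side8.png').astype(float)
G=[]
for c in range(232,266):
    v=a[230:244,c,1]
    for i in range(len(v)-1):
        if v[i]>150>=v[i+1]: G.append((c,230+i+(v[i]-150)/(v[i]-v[i+1])));break
e=pix2plane(G,'side',.12)
L=[]
for c in range(270,304):
    v=a[230:238,c,2]; k=min(max(int(v.argmax()),1),6); s=np.clip(v[k-1:k+2]-62,0,None); L.append((c,230+k+(s*np.arange(-1,2)).sum()/s.sum()))
w=pix2plane(L,'side',.125)
de=np.median(e[:,1]+.0455*(e[:,0]-.572));dl=np.median(w[:,1]+.0455*(w[:,0]-.572))
print(de,dl,'line-edge mm',1e3*(dl-de),np.degrees(np.polyfit(w[:,0],w[:,1],1)[0]))
b=cv2.imread('top8.png').astype(float);d=b[...,0]-b[...,2]
# plate ends in top along rows: threshold halfway
for r in (156,162,168,174):
    v=d[r,:]; on=[c for c in range(300,365) if v[c]>20]; l,h=on[0],on[-1]
    cl=l-(v[l]-20)/(v[l]-v[l-1]);ch=h+(v[h]-20)/(v[h]-v[h+1]); P=pix2plane([(cl,r),(ch,r)],'top',.125)
    m=P.mean(0);print(r,'len',np.round(np.linalg.norm(P[0]-P[1])*1e3,1),'mid-edge mm',np.round((m[1]+.2338+.0455*(m[0]-.572))*1e3,1),'end-edge',np.round((P[1][1]+.2338+.0455*(P[1][0]-.572))*1e3,1))
# fence gap: columns, green/blue profile
for c in (315,325,335,343): print(c,[tuple(int(z) for z in b[r,c]) for r in range(147,155)])
E
```

```text
-0.23694410324405368 -0.233620693062801 line-edge mm 3.3234101812526786 -6.201456918898521
156 len 149.4 mid-edge mm 46.5 end-edge -28.1
162 len 148.3 mid-edge mm 46.4 end-edge -27.7
168 len 149.8 mid-edge mm 46.8 end-edge -28.1
174 len 148.6 mid-edge mm 45.9 end-edge -28.4
315 [(62, 94, 150), (60, 97, 154), (56, 86, 138), (97, 83, 98), (188, 122, 93), (193, 126, 96), (190, 124, 96), (189, 124, 96)]
325 [(62, 94, 146), (62, 93, 151), (54, 94, 154), (75, 74, 110), (214, 134, 97), (200, 127, 94), (192, 125, 95), (190, 124, 93)]
335 [(59, 90, 143), (59, 90, 144), (60, 92, 149), (59, 96, 158), (85, 78, 102), (186, 118, 87), (192, 122, 89), (189, 122, 90)]
343 [(60, 98, 152), (61, 92, 144), (58, 86, 142), (53, 87, 148), (72, 72, 108), (208, 128, 90), (196, 123, 87), (188, 120, 88)]
```

Request:
apply_moves --commands '[2.5,-5,0,0,0,0,4,2.5,-5,0,0,0,0,4,2.5,-5,0,0,0,0,4,2.5,-5,0,0,0,0,4,1.3,-3.5,-4,0,0,0,4,0,0,-4,0,0,0,4,0,0,-2,0,0,0,4,0,0,0,0,0,0,4]'

```text
t: 23.15
tool_pos: [0.5658, -0.0633, 0.1449]
orientation: [2.277, 2.162, 0.009]
force: [0.2, -0.4, 0.9]
opening: 0.0399
```

```bash
python3 -c "
from h import *
corr(.574,-.09,.1218,-2.65)"
```

```text
pos [ 0.5658 -0.0633  0.1449] d cm [ 0.82 -2.67 -2.31] rot [-0.0026  0.0057  0.0055] F [ 0.2 -0.4  0.9] t 23.15
```

Request:
apply_moves --commands '[0.8,-1,-1.5,0,0.006,0.005,4,0,-1,-0.5,0,0,0,4,0,0,0,0,0,0,4]'

```text
t: 23.52
tool_pos: [0.5756, -0.084, 0.1282]
orientation: [2.271, 2.169, 0.006]
force: [-0.3, 1.1, 0.3]
opening: 0.0399
```

```bash
python3 -c "
from h import *
corr(.574,-.105,.1218,-2.65)"
```

```text
pos [ 0.5756 -0.084   0.1282] d cm [-0.16 -2.1  -0.64] rot [-0.0019  0.0036  0.0001] F [-0.3  1.1  0.3] t 23.525
```

Request:
apply_moves --commands '[-0.1,0,-0.5,0,0.003,0,4,0,0,-0.1,0,0,0,4,-0.05,-0.9,0,0,0,0,4,0,0,0,0,0,0,4]'

```text
t: 24.02
tool_pos: [0.5748, -0.0931, 0.1243]
orientation: [2.271, 2.169, 0.006]
force: [0.5, 0.2, -0.3]
opening: 0.04
```

```bash
python3 -c "
from h import *
corr(.574,-.105,.1218,-2.65)"
```

```text
pos [ 0.5748 -0.0931  0.1243] d cm [-0.08 -1.19 -0.25] rot [-0.0014  0.0036 -0.0005] F [ 0.5  0.2 -0.3] t 24.025
```

Request:
apply_moves --commands '[0,0,-0.25,0,0.003,0,4,0,0,0,0,0,0,4,-0.05,-1.15,0,0,0,0,4,0,0,0,0,0,0,4,0,0,0,0,0,0,4]'

```text
t: 24.65
tool_pos: [0.5743, -0.1056, 0.1216]
orientation: [-2.271, -2.169, -0.002]
force: [-0.5, -1.2, -0.2]
opening: 0.04
```

Request:
apply_moves --commands '[0,1.2,0.1,0,0,0,4,0,0,4,0,0,0,4,-1,-1,4,0,0,-0.17,6,-1.2,-1.5,0,0,0,-0.18,8,-1.2,-1.5,0,0,0,-0.18,8,-1.2,-1.5,0,0,0,-0.18,8,-1.2,-1.5,0,0,0,-0.18,8,-1.2,-0.8,0,0,0,-0.18,8]'

```text
t: 25.65
tool_pos: [0.503, -0.1659, 0.206]
orientation: [-3.069, -0.665, -0.011]
force: [0.3, 0.1, -0.4]
opening: 0.0801
```

Request:
apply_moves --commands '[-0.7,0,0,0,0,-0.18,8,0,0,0,0,0,-0.18,8,0,0,0,0,0,-0.14,8,0,0,0,0,0,0,8]'

```text
t: 26.15
tool_pos: [0.4956, -0.1633, 0.2066]
orientation: [3.138, -0.141, 0.012]
force: [0.4, 0.6, 0.2]
opening: 0.08
```

```bash
python3 -c "
from h import *
corr(.498,-.175,.13,-92.65)"
```

```text
pos [ 0.4956 -0.1633  0.2066] d cm [ 0.24 -1.17 -7.66] rot [0.0004 0.0079 0.0437] F [0.4 0.6 0.2] t 26.15
```

Request:
apply_moves --commands '[0.1,-0.7,-4,0,0.008,0.037,8,0,-0.2,-3,0,0,0,8,0,0,-1,0,0,0,8,0,0,-0.2,0,0,0,8,0,0,0,0,0,0,8]'

```text
t: 26.78
tool_pos: [0.4986, -0.1709, 0.1257]
orientation: [3.14, -0.057, 0.007]
force: [0.0, 1.0, 0.7]
opening: 0.0797
```

```bash
python3 -c "
from h import *
corr(.5,-.173,.122,-92.65)"
```

```text
pos [ 0.4986 -0.1709  0.1257] d cm [ 0.14 -0.21 -0.37] rot [ 0.0017  0.0042 -0.0096] F [0.  1.  0.7] t 26.775
```

Request:
apply_moves --commands '[0,0,-0.33,0,0.004,-0.01,8,0,0,0,0,0,0,8,0.6,-0.03,0,0,0,0,8,0.5,-0.02,0,0,0,0,8,0,0,0,0,0,0,8]'

```text
t: 27.4
tool_pos: [0.5123, -0.1722, 0.1252]
orientation: [3.137, -0.073, 0.007]
force: [0.5, -0.3, -0.5]
opening: 0.0797
```

```bash
python3 -c "
from h import *
corr(.516,-.173,.122,-92.65)"
```

```text
pos [ 0.5123 -0.1722  0.1252] d cm [ 0.37 -0.08 -0.32] rot [0.0036 0.0045 0.0003] F [ 0.5 -0.3 -0.5] t 27.4
```

Request:
apply_moves --commands '[0,0,-0.3,0.003,0.004,0,8,0,0,-0.05,0,0,0,8,0,0,0,0,0,0,8]'

```text
t: 27.78
tool_pos: [0.5121, -0.1721, 0.1211]
orientation: [3.141, -0.073, -0.001]
force: [-1.0, -0.1, -0.1]
opening: 0.0802
```

```bash
python3 -c "
from h import *
corr(.516,-.173,.122,-92.65)"
```

```text
pos [ 0.5121 -0.1721  0.1211] d cm [ 0.39 -0.09  0.09] rot [ 0.0001 -0.0006  0.0003] F [-1.  -0.1 -0.1] t 27.775
```

Request:
apply_moves --commands '[0.4,0,0.05,0,0,0,8,0,0,0,0,0,0,8,0.2,0,0,0,0,0,8]'

```text
t: 28.15
tool_pos: [0.516, -0.1721, 0.1213]
orientation: [-3.141, 0.073, 0.009]
force: [-16.0, 0.5, 9.6]
opening: 0.0802
```

Contact again at x = 0.516 with a 16 N reaction, so the plate is flush. I back off, clear the view and check.

Request:
apply_moves --commands '[-0.8,0,0,0,0,0,8,-1,0,0.5,0,0,0,8,-1,0,5,0,0,0,8,-1,3,5,0,0,0,8,-1,6,2,0,0,0,8,0,6,0,0,0,0,8,0,6,0,0,0,0,8,0,6,0,0,0,0,8]'

```text
t: 29.15
tool_pos: [0.4649, 0.1005, 0.2535]
orientation: [-3.138, 0.087, -0.009]
force: [1.3, -0.1, 0.1]
opening: 0.0799
```

Request:
apply_moves --commands '[0,5,0,0,0,0,8,0,3,0,0,0,0,8,0,0,0,0,0,0,8]'

```text
t: 29.52
tool_pos: [0.4634, 0.1868, 0.2555]
orientation: [-3.136, 0.078, -0.016]
force: [-0.9, -1.0, -0.1]
opening: 0.0799
```

```bash
cat > fin.py <<'E'
from h import *
corr(0,0,0,0)
b=np.mean([read_camera('top')[0].astype(float) for _ in range(4)],0)
a=np.mean([read_camera('side')[0].astype(float) for _ in range(3)],0)
for o in plate_rect('top',b.astype(np.uint8))[1:2]:print(o)
rr=b[...,2];d=b[...,0]-b[...,2]
L=[]
for r in range(153,182):
    v=rr[r,344:356];k=min(max(int(v.argmax()),2),9);s=v[k-2:k+3]-v[k-2:k+3].min();L.append((344+k+(s*np.arange(-2,3)).sum()/s.sum(),r))
w=pix2plane(L,'top',.125);print('top line-edge',1e3*np.median(w[:,1]+.2338+.0455*(w[:,0]-.572)))
for r in (156,162,168,174):
    v=d[r,:];on=[c for c in range(300,365) if v[c]>20];l,h=on[0],on[-1]
    cl=l-(v[l]-20)/(v[l]-v[l-1]);ch=h+(v[h]-20)/(v[h]-v[h+1]);P=pix2plane([(cl,r),(ch,r)],'top',.125);m=P.mean(0)
    print(r,'len',np.round(np.linalg.norm(P[0]-P[1])*1e3,1),'mid-edge',np.round((m[1]+.2338+.0455*(m[0]-.572))*1e3,1),'end',np.round((P[1][1]+.2338+.0455*(P[1][0]-.572))*1e3,1))
L=[]
for c in range(270,304):
    v=a[231:239,c,2];k=min(max(int(v.argmax()),1),6);s=np.clip(v[k-1:k+2]-62,0,None)+1e-6;L.append((c,231+k+(s*np.arange(-1,2)).sum()/s.sum()))
w=pix2plane(L,'side',.125);print('side line-edge',1e3*(np.median(w[:,1]+.0455*(w[:,0]-.572))+.23694))
B=cv2.resize(b[95:250,150:420].astype(np.uint8),None,fx=2,fy=2,interpolation=cv2.INTER_CUBIC)
A=cv2.resize(a[195:250,245:335].astype(np.uint8),None,fx=6,fy=5,interpolation=cv2.INTER_CUBIC)
cv2.imwrite('pics/fin.png',np.vstack([A,B]))
E
python3 fin.py
```

```text
pos [0.4634 0.1868 0.2555] d cm [-46.34 -18.68 -25.55] rot [-0.0116  0.0041  1.6203] F [-0.9 -1.  -0.1] t 29.525
([309, 150, 51, 33, 1491], array([ 572. , -189.4]), array([147.3,  89.1]), 87.48)
top line-edge -0.6669475980865048
156 len 148.7 mid-edge 44.1 end -30.2
162 len 149.7 mid-edge 44.2 end -30.6
168 len 148.7 mid-edge 43.4 end -30.9
174 len 147.9 mid-edge 43.7 end -30.3
side line-edge 1.2769327221099358
```

View pics/fin.png

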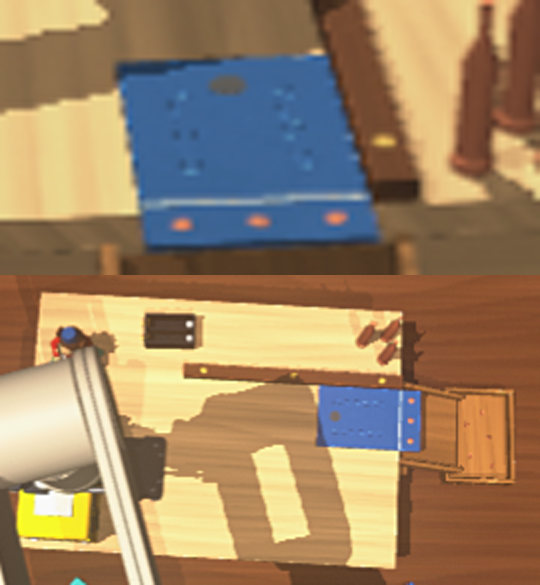

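The last picture shows the plate flush along the fence, with the white line at (255,203) over the rim and the rivets over the chute. The bystanders are standing, so I hand in.

```bash
python3 -c "
from plant import *
print(close_job(), read_state()['t'])"
```

```text
the job is handed in; nothing more can be done
the job is handed in; nothing more can be done
```

The blue plate now lies flush along the fence with its rivet end about 30 mm over the chute, and the job is handed in. I only pushed it with the fingers. First I squared it with two fingers from its -x side, then slid it along the fence from behind, nudged it the last 2 mm, and pressed its side against the fence again.

**Fence:** on the last press the fingers stopped at the same place as before, with a 16 N reaction. The plate's angle in the top picture is within about 0.2° of the fence.

**White line and overhang:** the top camera gives an overhang of 30.2 to 30.9 mm at the rivet end and puts the line 0.7 mm past the edge. The side camera puts the line 1.3 mm short of it. The two disagree by about 2 mm, which is within the calibration.

**Misses on the way:** in two early pushes the fingers drifted up to about the plate's top face (5 mm above the board). I backed off and lowered them each time, so they may have brushed the top of the plate. No check showed it lifted.

**Bystanders and time:** the last pictures show the bus, monkey, housing, punches and tray where they were, judged by eye only. The arm was clear of everything, and the last clock reading before handing in was about 29.5 s.

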